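# Set the pretzel warmer's heat dial and bell timer

## Robot

A 6-joint arm with a two-finger parallel gripper is mounted at the origin on the work surface. World frame = base frame: x ahead of the robot, y to its left, z up, the work surface at z = 0. Lengths are in m, angles in rad, forces in N, time in s.
With the tool pointing down it reaches from about 0.325 to 0.775 m from the base axis. Payload 5.5 kg.
Tool frame: the origin (TCP) lies between the finger pads; the fingertips stand 8 mm ahead of it and the grasp point (between the pads) lies 11 mm behind it (tcp_to_tips is the distance from the TCP to the fingertips, in m); z points along the fingers, y is the line along which they close (so a half turn about z gives the same grasp; the last joint's range is limited). The gripper opens to 88 mm and grips with 3 to 60 N. Pads are 20 mm wide; open, the fingers measure 115 mm over their backs; the gripper's body (75 mm by 178 mm) begins 61 mm behind the grasp point.
Start: joints at [-1.319, 0.091, 1.231, -0, 1.82, -0.057], TCP at [0.182, -0.572, 0.231] pointing down, gripper open.
Joint ranges: [-2.87, 2.87], [-0.86, 2.18], [0.17, 2.46], [-1.51, 4.65], [0.06, 2.69], [-2.65, 2.65]. Speed limits (rad/s): [2.57, 2.57, 3.01, 3.14, 3.14, 3.14].

## Interface

Orientations are given as a unit quaternion [w, x, y, z].
In Python, from bench import * gives the robot as it stands. Calls block until the motion is done:
- move_to(position, orientation): joint-space move of the TCP to a pose.
- move_l(position, speed=0.15, orientation=None): straight line of the TCP; orientation=None keeps the orientation; speed is the mean speed in m/s.
- movej(angles): joint-space move.
- gripper_open() and close(): open the fingers fully, or close them until they stop; the grip force is fixed at half the most.
- hold(seconds).
- inverse_kinematics(position, orientation): joint angles nearest the present ones, or None.
- state(): the state.
- get_image(name): name is "scene" or "top" or "wrist"; returns a dict with "frame" (384x512x3 uint8, blue, green, red), "depth" (384x512 float32, m along the optical axis (not along the pixel's ray), 0 where there is no reading), "camera_matrix" (3x3 intrinsics, pixels), "k1" (the pictures are not rectified: a ray, as slopes to the right and down, at radius r is drawn at 1 + k1 r^2 times it, then the intrinsics apply), "view" (4x4, takes a point from world to camera coordinates). Camera axes: x right, y up, looking along -z (the intrinsics and any distortion apply to the point x, -y, -z); pixel columns grow to the right and rows downward; lengths in m; the calibration is good to about 2 mm. A picture is of the moment at which its call begins.
A pose or a line that the arm cannot do raises IKError and nothing moves.
- job_done(): hands the job in; it is judged then, once.
The state is a dict: "time": time; "joint_pos": joint angles; "dq": joint speeds; "joint_torque": joint torques, N m; "ee_pos": TCP position; "ee_rot": TCP orientation; "ft_force": force on the tool from outside, world axes, zero at the start; "moment": the same for the moment, N m; "finger_gap": finger opening in m; "finger_force": force on a finger pad.
Only numpy, scipy, OpenCV 4.12 (cv2) and the standard library are available. Lean on these libraries where they do the work, as an engineer would, in place of code of your own. Each camera call takes 0.05 s, during which the arm holds its last target. There are 200 camera calls.

## Task

Set the pretzel warmer: first turn the click dial on the square heat control box to heat position 4, the fourth click up (clockwise) from off, and let it rest there. Then wind the round bell timer clockwise past its top mark (15 minutes) and turn it back to 10 minutes. Do not turn the lamp dimmer with the plain round knob, do not knock over the things standing around, and let go of everything at the end.

Things in the scene. Friction and masses are not known exactly. Their poses are not given: they have to be found in the camera images.
- heat_box: Heat control box: square steel box with white top plate, 130 x 130 x 60 mm, fixed to the table; origin at the centre of its underside. Carries the black click dial. Printed around the dial: a round dot at off, then six bars that get longer from position 1 to position 6.
- heat_dial (a joint): Turn of the click dial: 0 = off, grows clockwise seen from above; position n lies at n x 0.5236 rad (30 degrees), end stops at 0 and 3.142 (position 6). Starts in position 0, 1 or 2. Let go, it clicks into the nearest position by itself; turning it over a click takes up to about 0.15 N m.
- heat_dial_grip (a point): Grip point of the heat dial (black): disc 58 mm across, 8 mm thick, with an upright bar 50 long, 16 thick, 34 mm tall, and a 10 mm nose at its pointer end, white line on top from middle to pointer. The point lies on the vertical turning axis, 15 mm under the bar's top, 19 mm above the disc, 88 mm above the table. It turns with the dial: y along the bar to the pointer, x across it, z up.
- timer: Bell timer: round white body 132 mm across, 56 mm high, small steel bell on its side, fixed to the table; origin at the centre of its underside. Carries the grey dial. Printed around the dial: a round dot at 0, short thin lines each minute, long thick lines at 5, 10 and 15 minutes.
- timer_dial (a joint): Turn of the timer dial: 0 = 0 minutes, grows clockwise seen from above, 0.1745 rad (10 degrees) a minute: 10 minutes = 1.745, top mark 15 minutes = 2.618, end stop 2.967. Starts between 0 and 6.5 minutes. No clicks: even friction of 0.05 N m; it does not run down and stays where it is left.
- timer_dial_grip (a point): Grip point of the timer dial (grey): disc 58 mm across, 8 mm thick, with an upright bar 50 long, 16 thick, 34 mm tall, and a 10 mm nose at its pointer end, white line on top from middle to pointer. The point lies on the vertical turning axis, 15 mm under the bar's top, 19 mm above the disc, 84 mm above the table. It turns with the dial: y along the bar to the pointer, x across it, z up.
- dimmer_mark (a point): White mark on the plain fluted round knob (48 mm across, 28 mm tall) of the lamp dimmer, a steel box 110 x 130 x 54 mm fixed to the table; the point lies on the knob's top, 20 mm from its axis, 83 mm above the table. Not to be turned.
- mustard: Yellow bottle, 54 mm across, 135 mm tall, standing loose behind the control boxes; origin at the centre of its underside, z up.
- shaker: Aluminium salt shaker, 60 mm across, 92 mm tall, standing loose in front of the control boxes; origin at the centre of its underside, z up.
- cups: Stack of paper cups, 80 mm across at the top, 118 mm tall, standing loose behind the control boxes; origin at the centre of its underside, z up.

How it is judged:
On the way, in this order (a step that is already met when the one before it is completed fails the run):
1. the heat dial rests in position 4 (value of joint heat_dial between 1.9444 and 2.2444 rad and contact force between the fingers and heat_box below 0.1 N), for 0.3 s.
2. the timer is wound past its 15-minute top mark (value of joint timer_dial above 2.618 rad), for 0.02 s.
At the end, for the whole second after the job is handed in: The heat dial rests in position 4 (within 0.15 rad of 2.094) and the timer dial, having been past 15 minutes after the heat dial was set and let go, rests at 10 minutes (within 1 minute: 0.175 rad of 1.745) (value of joint heat_dial between 1.9444 and 2.2444 rad and value of joint timer_dial between 1.57 and 1.92 rad and velocity of joint timer_dial between -0.05 and 0.05 rad/s and velocity of joint heat_dial between -0.05 and 0.05 rad/s); the robot touches nothing.
It fails at once if the lamp dimmer is turned (its mark shifts more than 8 mm) (distance of dimmer_mark from where it was at the start of the episode above 0.008 m).
It fails at once if the mustard bottle, salt shaker or cup stack is knocked over (angle between any of mustard, shaker, cups's own z axis and vertical above 0.6 rad).
It also fails if it takes over 67 s, if anything falls off the work surface, if the arm or the gripper's body presses on something with over 40 N, if the wrist force passes 120 N, or if a joint passes its speed limit or range.

## Working session

There is one attempt and no reset: what is moved stays moved. The work goes in short steps, each a Python script; the robot and the scene stay as the last script left them, time stands still between calls to the robot, and variables do not carry over. Pictures are saved under pics/ and viewed, at most 10 in all, crops included, and the job is handed in when it is done.

```bash
mkdir -p pics; ls; python3 - <<'E'
from bench import *
import cv2,pickle
d={n:get_image(n) for n in("scene","top")}
pickle.dump(d,open('im.pkl','wb'))
for n in d:
    cv2.imwrite(f'pics/{n}1.png',d[n]["frame"]); print(n,d[n]["camera_matrix"],d[n]["k1"],d[n]["view"])
print(state())
E
```

```text
pics
scene [[372.49343083   0.         253.53055501]
 [  0.         372.49343083 192.0448448 ]
 [  0.           0.           1.        ]] -0.08268561332622887 [[ 0.26096757  0.96522665  0.01527844 -0.16297692]
 [-0.77743787  0.20076034  0.59605842  0.39862874]
 [ 0.57226417 -0.16742996  0.80279569 -1.11986219]
 [ 0.          0.          0.          1.        ]]
top [[470.70181768   0.         249.33496883]
 [  0.         470.70181768 186.74144165]
 [  0.           0.           1.        ]] -0.13076260177666316 [[ 0.00730614 -0.99989232 -0.01272655  0.01064139]
 [ 0.99606824  0.00615337  0.08837534 -0.58112116]
 [-0.08828751 -0.0133222   0.99600594 -0.92780154]
 [ 0.          0.          0.          1.        ]]
{'time': 0.1, 'joint_pos': array([-1.31871188e+00,  9.17667974e-02,  1.23175126e+00,  5.56571001e-06,
        1.81981948e+00, -5.66842147e-02]), 'dq': array([ 0.00070891, -0.00077963, -0.00164589,  0.0017846 , -0.00092812,
       -0.00089046]), 'joint_torque': array([ 4.78757065e-03, -4.47858632e+01, -4.07569921e+01,  7.01714423e-02,
        2.84465536e-02, -1.02946749e-04]), 'ee_pos': array([ 0.1822763 , -0.57137275,  0.22963801]), 'ee_rot': array([-8.68546204e-04,  9.88105910e-01,  1.53772397e-01, -8.24175565e-05]), 'ft_force': array([ 0.41907318, -1.20165798, -0.11528069]), 'moment': array([0.00054833, 0.01306239, 0.00546366]), 'finger_force': 0.0, 'finger_gap': 0.08742945150901611}
```

View pics/top1.png

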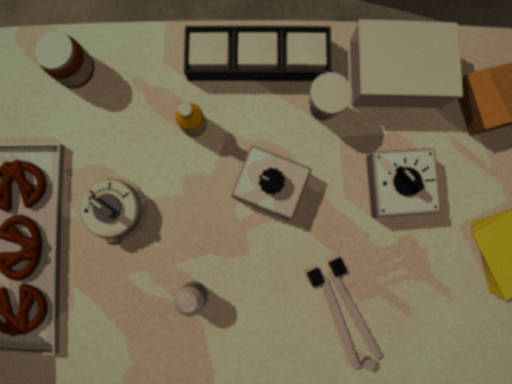

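View pics/scene1.png

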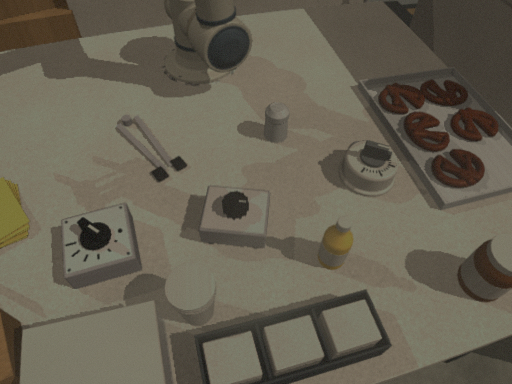

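The top view shows the heat box at about (405,182), the dimmer at (271,180) and the timer at (112,208). The mustard is at (190,117), the cups at (330,95) and the shaker at (190,298). Next I'll crop the two dials and cast rays.

```bash
cat > h.py <<'E'
import numpy as np,cv2
def ray(im,px):
    K=im["camera_matrix"];k=im["k1"]
    p=cv2.undistortPoints(np.array(px,float).reshape(-1,1,2),K,np.array([k,0,0,0.])).reshape(-1,2)
    V=im["view"];R=V[:3,:3]
    d=np.c_[p[:,0],-p[:,1],-np.ones(len(p))]@R
    return -R.T@V[:3,3],d
def onz(im,px,z):
    o,d=ray(im,px); return o+d*((z-o[2])/d[:,2:])
def proj(im,P):
    V=im["view"];c=np.atleast_2d(P)@V[:3,:3].T+V[:3,3]
    K=im["camera_matrix"];s=np.c_[c[:,0],-c[:,1]]/-c[:,2:];s=s*(1+im["k1"]*(s**2).sum(1,keepdims=True))
    return s*K[0,0]+K[:2,2]
def down(a): # tool pointing down, tool y axis (closing) at world yaw a
    # R: z=-Z, y=(cos a,sin a,0), x = y x z
    from scipy.spatial.transform import Rotation as Ro
    y=np.array([np.cos(a),np.sin(a),0]);z=np.array([0,0,-1.]);x=np.cross(y,z)
    q=Ro.from_matrix(np.c_[x,y,z]).as_quat();return q[[3,0,1,2]]
E
python3 - <<'E'
import pickle;from h import *
d=pickle.load(open('im.pkl','rb'));t=d['top'];f=t['frame']
a=f[135:230,350:455];b=f[165:250,65:160]
s=lambda x:cv2.resize(x,(400,400),interpolation=cv2.INTER_CUBIC)
cv2.imwrite('pics/crop.png',np.hstack([s(a),s(b)]))
g=f.max(2).astype(np.uint8)
for n,(u,v),z in(('heat',(408,181),.069),('dimmer',(271,180),.082),('timer',(112,208),.065),('must',(188,112),.135),('cups',(330,92),.118),('shaker',(188,300),.092)):
    print(n,onz(t,(u,v),z).round(3))
# plate of heat box
for n,(x0,y0,x1,y1),z in(('heat',(360,140,445,225),.06),('timer',(70,170,155,250),.056)):
    c=f[y0:y1,x0:x1];hsv=cv2.cvtColor(c,cv2.COLOR_BGR2HSV)
    m=((hsv[...,1]<45)&(hsv[...,2]>110)).astype(np.uint8)
    cs=max(cv2.findContours(m,cv2.RETR_EXTERNAL,cv2.CHAIN_APPROX_NONE)[0],key=cv2.contourArea)
    h=cv2.convexHull(cs).reshape(-1,2)+[x0,y0]
    if n=='heat':
        P=onz(t,cv2.boxPoints(cv2.minAreaRect(h.astype(np.float32))),z);print(P.round(4),P.mean(0))
    else:
        P=onz(t,h,z)[:,:2];e=cv2.minEnclosingCircle(P.astype(np.float32));print(e,cv2.fitEllipse(P.astype(np.float32)))
    d2=g[y0:y1,x0:x1]<60
    ys,xs=np.where(d2);print('dark',len(xs),xs.mean()+x0,ys.mean()+y0)
E
```

```text
heat [[ 0.59  -0.297  0.069]]
dimmer [[ 0.589 -0.027  0.082]]
timer [[0.534 0.284 0.065]]
must [[0.708 0.126 0.135]]
cups [[ 0.752 -0.137  0.118]]
shaker [[0.362 0.127 0.092]]
[[ 0.6447 -0.25    0.06  ]
 [ 0.6473 -0.2758  0.06  ]
 [ 0.6277 -0.2771  0.06  ]
 [ 0.6251 -0.2514  0.06  ]] [ 0.6361991  -0.26356002  0.06      ]
dark 699 403.3233190271817 183.73247496423463Traceback (most recent call last):
  File "<stdin>", line 13, in <module>
ValueError: max() iterable argument is empty
```

View pics/crop.png

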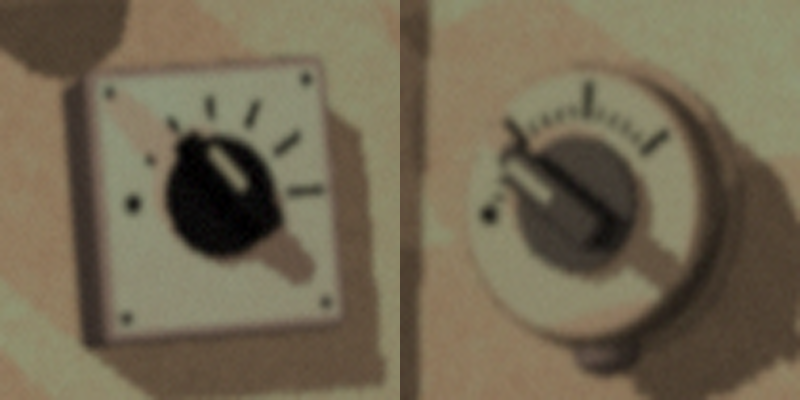

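Pixels in the crop: on the heat box the off dot is at (133,203) and the pointer is near bar 2. On the timer the dot is at (488,214), 5/10/15 are at (515,132), (587,100) and (655,140), and the pointer is at about 4 min. I'll move over the heat dial and look with the wrist camera.

```bash
python3 - <<'E'
from bench import *
from h import *
import pickle
p=[.575,-.297,.27]
for a in np.radians([-60,-90,-120,120]):
    q=inverse_kinematics(p,down(a)); print(np.degrees(a),None if q is None else np.round(q,3))
move_to(p,down(np.radians(-75)))
w=get_image('wrist');pickle.dump(w,open('w1.pkl','wb'));cv2.imwrite('pics/w1.png',w['frame'])
s=state();print(s['time'],s['ee_pos'],s['joint_pos']); print(proj(w,[[.59,-.297,.069]]),w['view'],w['k1'])
E
```

```text
-59.99999999999999 [-0.529  0.235  1.001 -0.     1.905  0.518]
-90.0 [-0.529  0.235  1.001 -0.     1.905  1.041]
-119.99999999999999 [-0.529  0.235  1.001 -0.     1.905  1.565]
119.99999999999999 [-0.529  0.235  1.001 -0.     1.905 -2.624]
1.9 [ 0.57430471 -0.29813817  0.26992779] [-5.31248126e-01  2.35302176e-01  1.00114681e+00 -3.07013922e-04
  1.90527998e+00  7.79383426e-01]
[[257.06460338 156.70333717]] [[ 0.25634029 -0.96658584  0.00120777 -0.43481221]
 [ 0.92186815  0.24410504 -0.30095155 -0.40783938]
 [ 0.29060069  0.07825941  0.95363867 -0.57318417]
 [ 0.          0.          0.          1.        ]] -0.014223722582659623
```

View pics/w1.png

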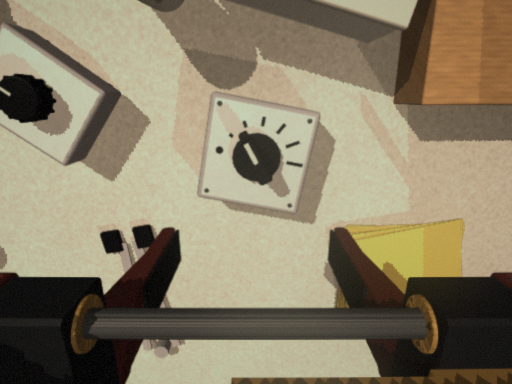

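The wrist view shows the plate screws at (219,103), (317,118), (294,207) and (206,191), the off dot at (219,150) and the dial disc around (257,158). The white line runs from (255,165) to (246,148), towards the second bar at (244,123). I'll work out the axis and pointer direction.

```bash
cat >> h.py <<'E'
def dial(im,roi,thr,zd,zb,zm,blob):
    """roi x0,y0,x1,y1; dark disc circle, white line on bar -> axis and yaw"""
    x0,y0,x1,y1=roi;g=cv2.cvtColor(im['frame'],cv2.COLOR_BGR2GRAY)[y0:y1,x0:x1]
    m=(g<thr).astype(np.uint8)
    c=max(cv2.findContours(m,cv2.RETR_EXTERNAL,cv2.CHAIN_APPROX_NONE)[0],key=cv2.contourArea)
    P=onz(im,c.reshape(-1,2)+[x0,y0],zd)[:,:2]
    fill=np.zeros_like(m);cv2.drawContours(fill,[c],-1,1,-1);fill=cv2.erode(fill,np.ones((5,5)))
    ys,xs=np.where((fill>0)&(g>blob));L=onz(im,np.c_[xs+x0,ys+y0],zb)[:,:2]
    return P,L
E
python3 - <<'E'
from h import *;import pickle
w=pickle.load(open('w1.pkl','rb'));t=pickle.load(open('im.pkl','rb'))['top']
S=onz(w,[(219,103),(317,118),(294,207),(206,191)],.06)[:,:2];print('screws',S.mean(0),np.linalg.norm(S-np.roll(S,1,0),axis=1))
print('dot',onz(w,[(219,150)],.06),'bars',onz(w,[(244,123),(264,121),(281,127),(293,143),(294,164)],.06)[:,:2].round(4).tolist())
for n,im,roi in(('w',w,(225,128,288,195)),('t',t,(385,160,430,205))):
    P,L=dial(im,roi,70,.069,.103,.06,110)
    e=cv2.fitEllipse(P.astype(np.float32));mc=cv2.minEnclosingCircle(P.astype(np.float32));print(n,e,mc)
    v=cv2.fitLine(L.astype(np.float32),cv2.DIST_L2,0,.01,.01).ravel();print(len(L),L.mean(0),np.degrees(np.arctan2(v[1],v[0])),np.ptp(L@v[:2]))
    s=onz(im,[(0,0)],0)
E
```

```text
screws [ 0.58895729 -0.2997772 ] [0.10766179 0.11491084 0.11267471 0.11309703]
dot [[ 0.58453833 -0.25121088  0.06      ]] bars [[0.623, -0.2724], [0.6312, -0.2944], [0.6297, -0.3156], [0.6154, -0.3347], [0.5912, -0.3434]]
w ((0.5886350870132446, -0.29629889130592346), (0.052886851131916046, 0.06081441789865494), 130.55450439453125) ((0.5874993801116943, -0.2942628860473633), 0.03323858231306076)
124 [ 0.59757458 -0.2875567 ] 42.73237 0.02484091474921954
t ((0.5897872447967529, -0.29610487818717957), (0.05385401099920273, 0.06191306188702583), 141.02806091308594) ((0.5931276082992554, -0.29882320761680603), 0.033207349479198456)
7 [ 0.59857586 -0.28896092] 42.694283 0.013336450364650032
```

```bash
python3 - <<'E'
from h import *;import pickle
w=pickle.load(open('w1.pkl','rb'))
cv2.imwrite('pics/w1z.png',cv2.resize(w['frame'][95:215,195:325],(780,720)[:1]+(600,),interpolation=cv2.INTER_CUBIC) if 0 else cv2.resize(w['frame'][110:205,205:310],(630,570),interpolation=cv2.INTER_CUBIC))
E
```

```text
(no output)
```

View pics/w1z.png

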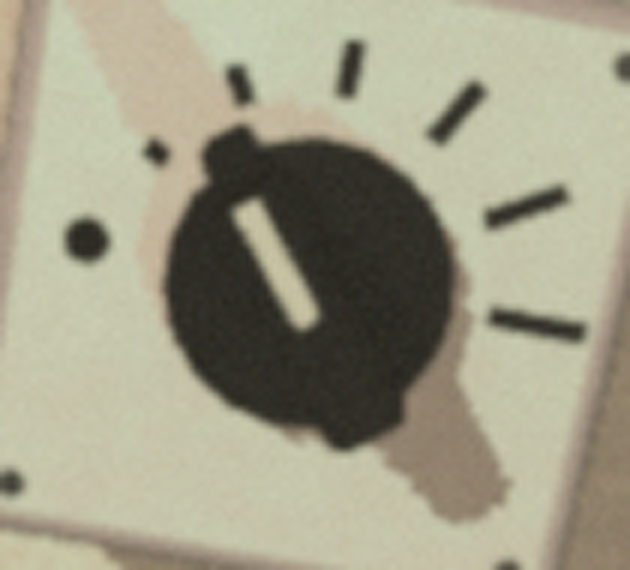

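The zoom confirms that the pointer line (310,325)→(243,203) lies at about 51–52° from the dot, slightly short of bar 2 at (240,85). I'll grip along the measured line and turn to position 4.

```bash
cat >> h.py <<'E'
def spin(deg_cw,steps=1,sgn=1):
    from bench import movej,state
    for _ in range(steps):
        q=np.array(state()['joint_pos']);q[5]+=sgn*np.radians(deg_cw/steps);movej(q)
def yawt(s):
    from scipy.spatial.transform import Rotation as Ro
    y=Ro.from_quat(np.array(s['ee_rot'])[[1,2,3,0]]).apply([0,1,0]);return np.degrees(np.arctan2(y[1],y[0]))
E
python3 - <<'E'
from bench import *
from h import *;import pickle
a=np.radians(42.7-90);c=[.589,-.297]
move_to(c+[.14],down(a));move_l(c+[.081],speed=.08)
s=state();print(s['time'],s['ee_pos'],s['ft_force'],yawt(s))
close();s=state();print(s['finger_gap'],s['finger_force'],s['ee_pos'],s['ft_force'],s['moment'])
q0=np.array(s['joint_pos']);
for k in (35,70):
    q=q0.copy();q[5]+=np.radians(k);movej(q);s=state();print(s['time'],yawt(s),s['ee_pos'],s['ft_force'],s['moment'],s['finger_gap'])
gripper_open();move_l(c+[.13],speed=.1)
move_to([.575,-.297,.27],down(np.radians(-75)))
w=get_image('wrist');pickle.dump(w,open('w2.pkl','wb'))
P,L=dial(w,(225,128,288,195),70,.069,.103,.06,110)
v=cv2.fitLine(L.astype(np.float32),cv2.DIST_L2,0,.01,.01).ravel();print(len(L),L.mean(0),np.degrees(np.arctan2(v[1],v[0])),np.ptp(L@v[:2]))
cv2.imwrite('pics/w2z.png',cv2.resize(w['frame'][110:205,205:310],(630,570),interpolation=cv2.INTER_CUBIC));print(state()['time'])
E
```

```text
3.375 [ 0.58926436 -0.29711823  0.08154632] [ 0.42844862  0.34265168 -0.08379078] -47.30166837439841
0.01617502165426334 30.0051811337471 [ 0.58887643 -0.29688373  0.08100973] [-0.68409492  0.78220289  0.49619868] [ 0.15498995  0.0765047  -0.17535996]
5.1083 -82.17315153176794 [ 0.58879198 -0.29671015  0.08097215] [-1.29217761  1.98060794  0.31008535] [ 0.35566011  0.14697472 -0.18757706] 0.015845364082488395
5.7417 -117.0757382732577 [ 0.5888022  -0.29658923  0.08097912] [-2.03156061  2.94715975  1.7096593 ] [0.38045797 0.23052612 0.29709838] 0.015885786365113234
122 [ 0.59973229 -0.30178333] -26.095066 0.024159414945960078
8.3583
```

View pics/w2z.png

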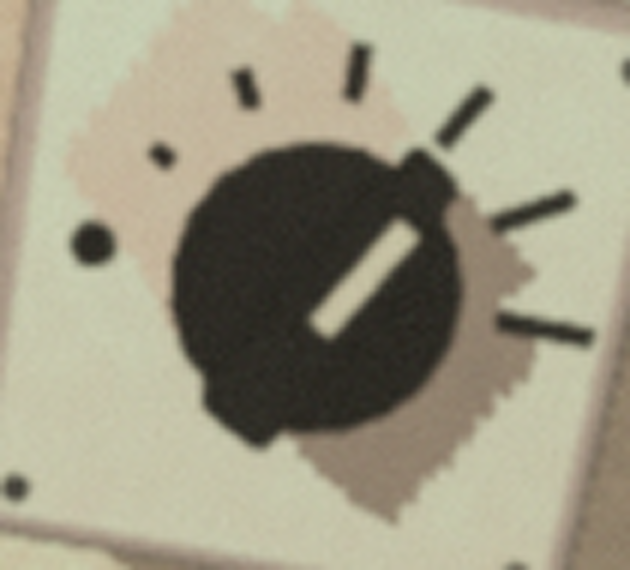

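The heat dial rests at −26.1°, exactly on bar 4 (the line points at (465,115)). On to the timer.

```bash
python3 - <<'E'
from bench import *
from h import *;import pickle
t=pickle.load(open('im.pkl','rb'))['top']
C=onz(t,[(65+577*0+177*95/400,165+205*85/400)],.065)[0];print(C)
a=np.radians(100);cam=np.array([0.015,0])  # camera sits on one side of the tool
from math import *
# at yaw -75 dial seen centrally from tcp offset (-.015,0); rotate with tool by +175
r=np.radians(175);off=np.array([-.015*cos(r),-.015*sin(r)])
move_to([C[0]+off[0],C[1]+off[1],.27],down(a))
w=get_image('wrist');pickle.dump(w,open('w3.pkl','wb'));print(proj(w,[C]),state()['time'])
u,v=proj(w,[C])[0].astype(int)
cv2.imwrite('pics/w3.png',cv2.resize(w['frame'][max(v-65,0):v+65,u-65:u+65],(600,600),interpolation=cv2.INTER_CUBIC))
E
```

```text
[0.53275468 0.29356121 0.065     ]
[[257.52768682 157.44599264]] 10.525
```

View pics/w3.png

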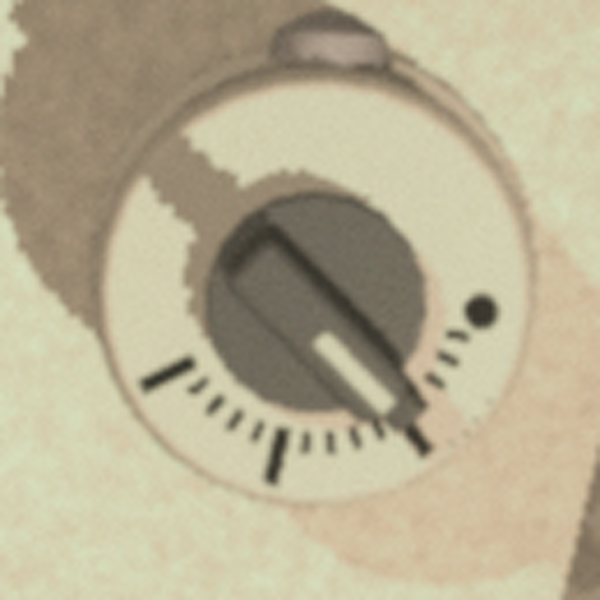

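In the wrist view the dot is at crop (482,311), the 5-minute mark runs (405,425)–(430,453), the 10-minute (281,430)–(271,482) and the 15-minute (192,358)–(144,386). The white line runs (318,338)–(388,408). I'll compute the axis and angles from these.

```bash
python3 - <<'E'
from h import *;import pickle
w=pickle.load(open('w3.pkl','rb'))
o=np.array([192,92]);f=lambda p,z:onz(w,np.array(p)*130/600+o,z)[:,:2]
M=f([(405,425),(430,453),(281,430),(271,482),(192,358),(144,386)],.056).reshape(3,2,2)
A=0;b=0
for p,q in M:
    d=(q-p)/np.linalg.norm(q-p);N=np.eye(2)-np.outer(d,d);A=A+N;b=b+N@p;print('dir',np.degrees(np.arctan2(d[1],d[0])))
print('axis from marks',np.linalg.solve(A,b))
ends=M[:,0];R=lambda c:np.linalg.norm(ends-c,axis=1)
from scipy.optimize import least_squares
c=least_squares(lambda c:R(c)-R(c).mean(),[.533,.293]).x;print('circle inner',c,R(c))
D=f([(482,311)],.056)[0]
g=lambda p,c:np.degrees(np.arctan2(p[1]-c[1],p[0]-c[0]))
disc=f([(313,196),(427,310),(205,310),(310,411)],.064);print('disc',disc)
ds=cv2.fitEllipse(f([(313,196),(390,228),(427,310),(400,235),(205,310),(310,411),(230,375),(350,198)],.064).astype(np.float32));print(ds)
rim=cv2.fitEllipse(f([(310,75),(104,285),(531,285),(318,503),(180,435),(460,435),(160,140)],.056).astype(np.float32));print('rim',rim)
for c in(c,np.array(ds[0]),np.array(rim[0])):print(c,'dot',g(D,c),[g(m.mean(0),c) for m in M])
L=f([(318,338),(388,408)],.099);print('line',g(L[1],L[0]),np.linalg.norm(L[1]-L[0]),L)
E=f([(222,262),(415,400),(385,425),(262,225)],.099);print(E)
E
```

```text
dir 51.36232492673245
dir -0.6932555990127633
dir -49.610016891973586
axis from marks [0.53414608 0.29321069]
circle inner [0.52601801 0.30202884] [0.04480667 0.04480666 0.04480666]
disc [[0.50569127 0.2914998 ]
 [0.5294496  0.32584263]
 [0.53932803 0.26903147]
 [0.56140383 0.30068356]]
((0.5334392786026001, 0.29697877168655396), (0.05680999159812927, 0.05779502913355827), 166.84930419921875)
rim ((0.53171306848526, 0.2974790036678314), (0.11062119156122208, 0.11388349533081055), 130.51171875)
[0.52601801 0.30202884] dot 86.21428498783361 [np.float64(36.19964611090238), np.float64(-8.554133588816558), np.float64(-50.46327005759129)]
[0.53343928 0.29697877] dot 96.19949125382928 [np.float64(46.420206307118455), np.float64(-3.5264434424018742), np.float64(-53.741171720694105)]
[0.53171307 0.297479  ] dot 94.0335187111593 [np.float64(44.53608359625655), np.float64(-4.014567904817938), np.float64(-52.35505689519452)]
line 54.505361942682114 0.024019342928900393 [[0.53423409 0.29721931]
 [0.54818037 0.31677514]]
[[0.52034989 0.27206934]
 [0.54513003 0.32275568]
 [0.55245639 0.31687804]
 [0.51033035 0.2797998 ]]
```

The axis is (0.533,0.297): mark spacings of 49.8/49.9/50.2° against the nominal 50° confirm it. Dot yaw is 96° and pointer yaw 54.5°, so about 4.2 min. I'll wind to 16 min, turn back to 10 and check.

```bash
python3 - <<'E'
from bench import *
from h import *;import pickle
a=np.radians(144.5);c=[.5335,.297]
move_to(c+[.14],down(a));move_l(c+[.077],speed=.08)
s=state();print(s['time'],s['ee_pos'],s['ft_force'],yawt(s),s['joint_pos'][5])
close();s=state();print(s['finger_gap'],s['finger_force'],s['ee_pos'],s['ft_force'],s['moment'])
q0=np.array(s['joint_pos'])
for k in (60,118.5,58.5):
    q=q0.copy();q[5]+=np.radians(k);movej(q);hold(.15);s=state();print(s['time'],yawt(s),s['ee_pos'],s['ft_force'],s['moment'],s['finger_gap'])
gripper_open();move_l(c+[.13],speed=.1)
r=np.radians(175);p=[c[0]-.015*np.cos(r),c[1]-.015*np.sin(r),.27]
move_to(p,down(np.radians(100)))
w=get_image('wrist');pickle.dump(w,open('w4.pkl','wb'))
cv2.imwrite('pics/w4.png',cv2.resize(w['frame'][92:222,192:322],(600,600),interpolation=cv2.INTER_CUBIC));print(state()['time'])
cv2.imwrite('pics/top4.png',get_image('top')['frame'])
E
```

```text
12.2167 [0.53382377 0.29716632 0.0776252 ] [0.02676963 0.24649835 0.50884783] 144.50198546228154 -2.069750826638381
0.015635841021384166 29.98670518398285 [0.5338604  0.29674986 0.07699186] [ 2.16884565 -0.99667913 -0.48430408] [-0.05648102 -0.46972631  0.0559561 ]
14.45 84.51218356056496 [0.53412348 0.29627678 0.07699864] [ 3.5296068  -3.88930653 -0.5378665 ] [-0.62567777 -0.68219047 -0.00669125] 0.01585347142613845
15.5667 25.99077013438499 [0.5338486  0.29578224 0.0769787 ] [ 1.66870643 -5.04949912  0.73454159] [-0.97881848 -0.427526   -0.07642647] 0.015824194594975034
16.7 86.0149740067239 [0.53412617 0.29628782 0.07703309] [ 3.3540558  -3.73444382 -0.35423305] [-0.59589919 -0.69441992 -0.01320098] 0.016016532531672394
19.2333
```

View pics/w4.png

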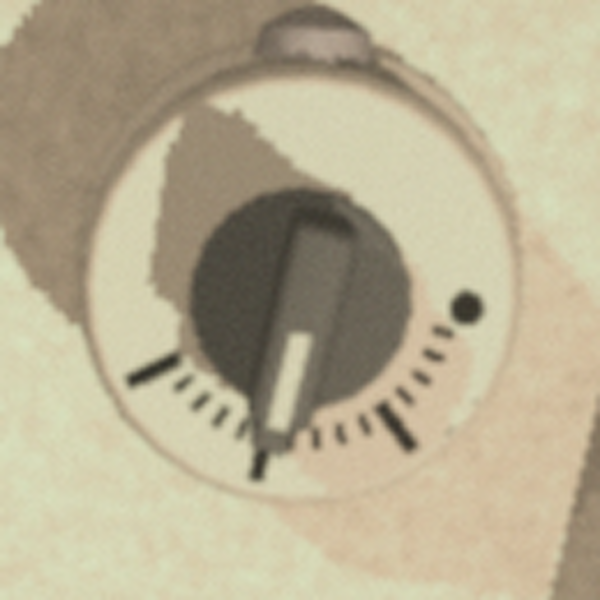

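The pointer line (299,333)→(278,430) is collinear with the 10-minute mark at (262,460). The peak was 60° further on, at 16 min. The gripper is clear, so I'm handing in.

```bash
python3 -c "
from bench import *
print(job_done())"
```

```text
the job is handed in; nothing more can be done
None
```

I handed the job in with the heat dial at rest on position 4 and the timer wound to about 16 minutes and turned back to 10; the gripper was open and clear, robot time was about 19 s, and the judge returned no verdict.

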